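# Reverse the row of prototype knobs

## Task

Move the four white prototype knobs from the plates on the grey board into the plywood tray, one in each pocket, in reverse order counted from the racks' carrying handles: the knob nearest the board's handle goes into the pocket farthest from the tray's handle, the next one into the next pocket, and so on, so that the knob farthest from the board's handle ends up beside the tray's handle. Leave every knob standing upright on the floor of its pocket.

Things in the scene. Friction and masses are not known exactly. Their poses are not given: they have to be found in the camera images.
- knob_round: white plastic prototype knob, 50 mm tall, about 60 g: round foot 36 mm across, 12 mm high; from 12 to 50 mm its head, a plain cylinder 40 mm in diameter. Origin: centre of its underside. Starts standing on its plate, turned up to 0.3 rad. Can be gripped from above along its x axis, 36 mm above its underside.
- knob_cross: white plastic prototype knob, 50 mm tall, about 60 g: round foot 36 mm across, 12 mm high; from 12 to 50 mm its head, a plus sign of two upright ribs 46 mm long, 16 mm thick, along its x and y axes. Origin: centre of its underside. Starts standing on its plate, turned up to 0.3 rad. Can be gripped from above along its x axis, 36 mm above its underside.
- knob_bar: white plastic prototype knob, 50 mm tall, about 60 g: round foot 36 mm across, 12 mm high; from 12 to 50 mm its head, one upright flat rib 48 mm long (along its y axis) and 16 mm thick (along its x axis). Origin: centre of its underside. Starts standing on its plate, turned up to 0.3 rad. Can be gripped from above along its x axis, 36 mm above its underside.
- knob_square: white plastic prototype knob, 50 mm tall, about 60 g: round foot 36 mm across, 12 mm high; from 12 to 50 mm its head, a square block 36 mm by 36 mm, faces square to its x and y axes. Origin: centre of its underside. Starts standing on its plate, turned up to 0.3 rad. Can be gripped from above along its x axis, 36 mm above its underside.
- plate1: fixed dark steel plate, 64 (x) by 60 (y) by 6 mm thick, on the grey board, with 1 small brass pin (4 mm high) along its +x edge; knob_round always starts on it, within 4 mm of its middle. The four plates' order along the board varies. Origin: centre of its underside; knobs stand 6 mm above that; axes parallel to the board's.
- plate2: fixed dark steel plate, 64 (x) by 60 (y) by 6 mm thick, on the grey board, with 2 small brass pins (4 mm high) along its +x edge; knob_cross always starts on it, within 4 mm of its middle. The four plates' order along the board varies. Origin: centre of its underside; knobs stand 6 mm above that; axes parallel to the board's.
- plate3: fixed dark steel plate, 64 (x) by 60 (y) by 6 mm thick, on the grey board, with 3 small brass pins (4 mm high) along its +x edge; knob_bar always starts on it, within 4 mm of its middle. The four plates' order along the board varies. Origin: centre of its underside; knobs stand 6 mm above that; axes parallel to the board's.
- plate4: fixed dark steel plate, 64 (x) by 60 (y) by 6 mm thick, on the grey board, with 4 small brass pins (4 mm high) along its +x edge; knob_square always starts on it, within 4 mm of its middle. The four plates' order along the board varies. Origin: centre of its underside; knobs stand 6 mm above that; axes parallel to the board's.
- board: rack to empty: fixed grey board 80 mm (x) by 350 mm (y), 8 mm thick, carrying the four plates in a row along its y axis at y = -105, -35, +35, +105 mm. Origin: underside, middle of the row, on the work surface. A dark steel carrying handle (arch 56 mm wide, 39 mm high) stands across its +y end, at y = +178 mm.
- tray: rack to fill: fixed plywood tray 80 mm (x) by 350 mm (y) with four equal open pockets in a row along its y axis, centres at y = -105, -35, +35, +105 mm, x = 0. Pockets: 62 (x) by 64 (y) mm inside, floor 8 mm above the origin, 6 mm walls rising 8 mm above the floor. Origin: underside, middle of the row. A dark steel handle like the board's, 39 mm high, at its +y end, y = +178 mm.
Things that resemble listed ones, but are neither listed nor needed, are in the scene too. Leave any blue or yellow look-alike of the knob_square alone.

How it is judged:
By the outcome, as a careful person would: the job done as asked, in the order asked, and still so for the second after the job is handed in, with the robot touching nothing.
It also fails if it takes over 112 s, if anything falls off the work surface, if the arm or the gripper's body presses on something with over 40 N, if the wrist force passes 120 N, or if a joint passes its speed limit or range.

## Robot

A 6-joint arm with a two-finger parallel gripper is mounted at the origin on the work surface. World frame = base frame: x ahead of the robot, y to its left, z up, the work surface at z = 0. Lengths are in m, angles in rad, forces in N, time in s.
With the tool pointing down it reaches from about 0.35 to 0.975 m from the base axis. Payload 4.9 kg.
Tool frame: the origin (TCP) lies at the very end of the fingers, on their centre line; the grasp point (between the pads) lies 19 mm behind it (ctrl.grip_point_offset is the distance from the TCP to the grasp point, in m); z points along the fingers, y is the line along which they close (so a half turn about z gives the same grasp; the last joint's range is limited). The gripper opens to 85 mm and grips with 20 to 120 N. Pads are 22 mm wide; open, the fingers measure 114 mm over their backs; the gripper's body (76 mm by 85 mm) begins 54 mm behind the grasp point. The pads swing forward as they close: fully open they stand 13 mm farther back than shut.
Start: joints at [-1.397, 0.053, 1.613, -0, 1.476, -0.119], TCP at [0.18, -0.598, 0.199] pointing down, gripper open.
Joint ranges: [-3.01, 3.01], [-1.01, 2.22], [0.06, 2.58], [-1.02, 4.17], [0.09, 2.62], [-3.14, 3.14]. Speed limits (rad/s): [2.57, 2.57, 3.14, 3.14, 3.14, 3.14].

## Interface

Orientations are given as a rotation vector (axis times angle).
In Python, from station import ctrl gives the robot as it stands.
- The arm moves only by the tool send_rows, never from a script. Its argument "rows" is a list of rows, each a list of 3 entries, a list of its own where there are three numbers: the finger opening in cm, from 0 to 8.54, then the shift along the tool's x, y, z in cm, then the turn about the tool's z in degrees. A call has 1 to 10 rows; each row shifts and turns the commanded pose from where the row before left it, along the tool's axes as they then stand; what a row does not reach is not made up. A row lasts 1/8 s, in which the tool goes at most 62.5 mm and 10.7 degrees, less where a joint would pass 70% of its speed; a pose out of reach is approached as far as the arm can. A call with a gripper value outside its range is refused whole. The fingers move at their own pace and stop on an object; "newtons" is the grip in N (left out, the last holds). Time passes only in rows, so rows that do not move let the fingers close. It gives the time, the measured TCP pose, the force, the opening and the grip force at its end, in the units of the state.
- ctrl.get_obs(): the state, without advancing time (a new reading comes with each control period).
- ctrl.get_image(name): name is "scene" or "top" or "wrist"; returns a dict with "frame" (400x640x3 uint8, red, green, blue), "range_z" (400x640 float32, m along the optical axis (not along the pixel's ray), 0 where there is no reading), "fx", "fy", "cx", "cy" (pixels), "cam_to_world" (4x4, takes a point from camera to world coordinates). Camera axes: x right, y down, z forward; pixel columns grow to the right and rows downward; lengths in m; the calibration is good to about 2 mm. A picture is of the moment at which its call begins.
- ctrl.finish_job(): hands the job in; it is judged then, once.
The state is a dict: "t": time; "q": joint angles; "dq": joint speeds; "effort": joint torques, N m; "tool_pos": TCP position; "tool_rot": TCP orientation; "contact_force": force on the tool from outside, world axes, zero at the start; "wrist_torque": the same for the moment, N m; "opening": finger opening in m; "grip_force": force on a finger pad.
Only numpy, scipy, OpenCV 4.12 (cv2) and the standard library are available. Lean on these libraries where they do the work, as an engineer would, in place of code of your own. Each camera call takes 0.05 s, during which the arm holds its last target. There are 200 camera calls.

## Working session

There is one attempt and no reset: what is moved stays moved. The work goes in short steps, Python scripts to look and compute and a tool call to move; the robot and the scene stay as the last step left them, time stands still between calls to the robot, and variables do not carry over. Pictures are saved under pics/ and viewed, at most 14 in all, crops included, and the job is handed in when it is done.

Besides the shell and the picture viewer there is one more tool, called after "Request:" by a JSON object that holds its "api" and its "payload", one argument or row to a line. send_rows: Moves the arm, as the interface text tells. Its arguments: {"type":"object","properties":{"rows":{"type":"array","items":{"type":"array"}},"newtons":{"type":"number"}},"required":["rows"]}

```bash
ls; mkdir -p pics
python3 - <<'E'
from station import ctrl
import cv2,numpy as np
o=ctrl.get_obs(); print(o['tool_pos'],o['tool_rot'],o['opening'],o['t'])
for n in ["scene","top"]:
    im=ctrl.get_image(n); cv2.imwrite(f"pics/{n}0.png",im["frame"][:,:,::-1]); np.savez(f"pics/{n}0.npz",**im)
    print(n,im["fx"],im["cx"],im["cy"],im["cam_to_world"].round(3))
E
```

```text
pics
[ 0.18025451 -0.59772073  0.19728683] [-3.10599068e+00 -4.57931358e-01  7.79909660e-05] 0.08535768001036624 0.0
scene 425.49520430256666 323.16924842900426 201.74687379262488 [[ 0.157  0.635 -0.756  1.003]
 [ 0.988 -0.099  0.122 -0.121]
 [ 0.002 -0.766 -0.643  0.467]
 [ 0.     0.     0.     1.   ]]
top 477.88579639007037 316.3672864085255 191.1751258682012 [[ 0.162 -0.966  0.202  0.345]
 [-0.987 -0.16   0.027 -0.053]
 [ 0.007 -0.204 -0.979  0.753]
 [ 0.     0.     0.     1.   ]]
```

View pics/scene0.png

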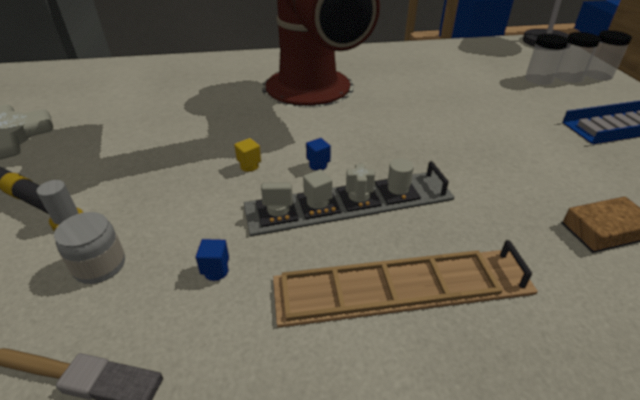

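View pics/top0.png

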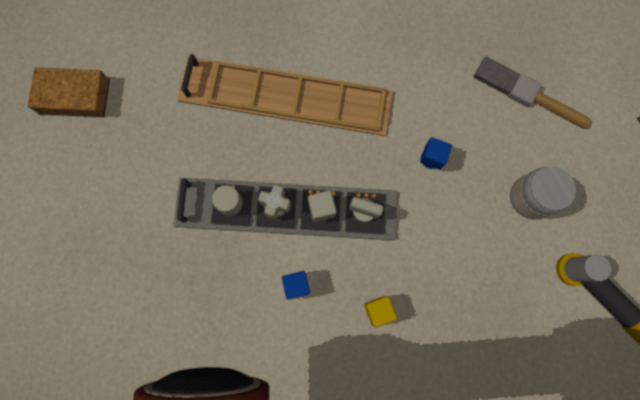

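The board row, counted from its handle (top view, left), is round (227,199), cross (274,201), square (321,205), bar (367,207). The tray's handle is also on the left, at (190,75), and its pockets run from (235,85) to (363,107). Blue and yellow cubes stand near by and are to be left alone. Next I measure positions.

```bash
cat > h.py <<'E'
import numpy as np,cv2
def cloud(im):
    v,u=np.mgrid[0:400,0:640]; z=im["range_z"]
    p=np.stack([(u-im["cx"])/im["fx"]*z,(v-im["cy"])/im["fy"]*z,z,np.ones_like(z)],-1)
    w=p@im["cam_to_world"].T; w[z<=0]=np.nan
    return w[...,:3]
def ray(im,uv,h):
    uv=np.atleast_2d(uv).astype(float); M=im["cam_to_world"]
    d=np.c_[(uv[:,0]-im["cx"])/im["fx"],(uv[:,1]-im["cy"])/im["fy"],np.ones(len(uv))]@M[:3,:3].T
    return M[:3,3]+d*((h-M[2,3])/d[:,2])[:,None]
def blobs(mask,amin):
    n,l,s,c=cv2.connectedComponentsWithStats(mask.astype(np.uint8))
    return [(l==i,s[i,4],c[i]) for i in range(1,n) if s[i,4]>amin]
def rect(im,m,h):
    uv=np.argwhere(m)[:,::-1]; p=ray(im,uv,h)[:,:2]
    (c,s,a)=cv2.minAreaRect((p*1000).astype(np.float32)); return np.round(c,1),np.round(s,1),round(a,1),np.round(p.mean(0)*1000,1)
E
python3 - <<'E'
from h import *
im=dict(np.load("pics/top0.npz")); w=cloud(im); f=im["frame"].astype(int); hsv=cv2.cvtColor(im["frame"],cv2.COLOR_RGB2HSV)
z=w[...,2]
roi=np.zeros((400,640),bool); roi[160:260,160:420]=1
print("surface z",np.nanmedian(z[260:270,100:250]))
white=(hsv[...,1]<70)&(hsv[...,2]>110)
for m,a,c in blobs(roi&white&(z>0.056),100): print("knob",a,c.round(),np.nanmedian(z[m]).round(4),*rect(im,m,0.064))
print("tray hsv",hsv[85,235],hsv[70,300],hsv[50,300],"board",hsv[234,280],hsv[250,280],'wh',hsv[199,227])
tm=(hsv[...,1]>85)&(hsv[...,0]<22)&(hsv[...,2]>60); tm[:,:150]=0;tm[:,420:]=0;tm[150:]=0
for m,a,c in blobs(tm,500): print("tray",a,c.round(),np.nanmedian(z[m]),*rect(im,m,0.012))
bm=roi&(z>0.0045)&(z<0.035)
for m,a,c in blobs(bm,1000): print("board",a,c.round(),*rect(im,m,0.008))
dk=(hsv[...,2]<60)
for m,a,c in blobs(dk&(z>0.03),40): print("handle",a,c.round(),np.nanmedian(z[m]),*rect(im,m,0.039))
E
```

```text
surface z -0.0006562196735684367
knob 470 [273. 200.] 0.0634 [464.9  26.7] [38.2 37.1] 36.1 [464.7  26.3]
knob 510 [225. 198.] 0.0635 [455.6  97.3] [35.8 36.8] 9.4 [455.6  97. ]
knob 516 [321. 204.] 0.0637 [470.2 -44.3] [33.7 33.9] 22.1 [470.1 -44.3]
knob 269 [367. 206.] 0.0634 [ 478.5 -109.7] [44.3 13.2] 80.6 [ 478.4 -109.8]
tray hsv [ 16 133 136] [ 21  48 138] [ 22  47 136] board [ 21  47 130] [ 21  49 141] wh [ 23  43 138]
tray 9553 [288.  96.] 0.008328400664001978 [650.3  45. ] [348.3  82.2] 89.5 [649.5  39.8]
board 8277 [288. 211.] [463.7  10.6] [ 80.1 348.8] 5.9 [460.9   7.1]
handle 182 [188.  73.] 0.03775965050443947 [649.9 200.9] [ 9.5 64.3] 89.2 [650.7 201.6]
handle 59 [433. 163.] 0.03638398098768714 [ 565.9 -203.4] [30.   5.1] 80.1 [ 566.1 -203.8]
handle 246 [182. 199.] 0.037470562206772806 [446.9 166. ] [63.5  9.6] 6.1 [446.8 166.1]
handle 1400 [615. 303.] 0.04378334344046286 [ 399.3 -493.9] [115.5  36.7] 50.1 [ 399.4 -490.9]
handle 3119 [206. 385.] 0.2702591016175148 [194.1  80.6] [ 41.1 186.3] 9.3 [192.7  74. ]
```

```bash
cat >> h.py <<'E'
from scipy.spatial.transform import Rotation as Ro
def go(o,xy,z,psi):
    """turn (deg) and then shift (cm, tool axes after the turn) to reach TCP xy,z (m), closing line at psi deg"""
    R=Ro.from_rotvec(o["tool_rot"]); y=R.as_matrix()[:,1]
    now=np.degrees(np.arctan2(y[1],y[0])); t=(now-psi+90)%180-90
    d=np.r_[xy,z]-o["tool_pos"]; R2=R*Ro.from_rotvec([0,0,np.radians(t)])
    print("psi now",now.round(1),"turn",round(t,1),"shift cm",(R2.inv().apply(d)*100).round(2),"q1,q6",o["q"][[0,5]])
E
python3 - <<'E'
from h import *; from station import ctrl
im=dict(np.load("pics/top0.npz")); z=cloud(im)[...,2]
print("max z drill area",np.nanmax(z[150:340,500:640]))
go(ctrl.get_obs(),[0.465,-0.011],0.2,5.9)
E
```

```text
max z drill area 0.07897766287917707
psi now -73.2 turn -79.1 shift cm [55.44 34.35 -0.16] q1,q6 [-1.39698136 -0.11902358]
```

Request:
{"api": "send_rows", "payload": {
  "rows": [
    [7,[0,0,0],-9.9],
    [7,[0,0,0],-9.9],
    [7,[0,0,0],-9.9],
    [7,[0,0,0],-9.9],
    [7,[0,0,0],-9.9],
    [7,[0,0,0],-9.9],
    [7,[0,0,0],-9.9],
    [7,[0,0,0],-9.8],
    [7,[4.6,2.85,0],0],
    [7,[4.6,2.85,0],0]
  ],
  "newtons": 40
}}

```text
t: 1.35
tool_pos: [0.2278, -0.4997, 0.1976]
tool_rot: [-2.105, -2.33, -0.002]
contact_force: [-0.3, 0.1, 0.8]
opening: 0.0699
grip_force: 0.0
```

Request:
{"api": "send_rows", "payload": {
  "rows": [
    [7,[4.6,2.85,0],0],
    [7,[4.6,2.85,0],0],
    [7,[4.6,2.85,0],0],
    [7,[4.6,2.85,0],0],
    [7,[4.6,2.85,0],0],
    [7,[4.6,2.85,0],0],
    [7,[4.6,2.85,0],0],
    [7,[4.6,2.85,0],0],
    [7,[4.6,2.85,0],0],
    [7,[4.6,2.85,0],0]
  ]
}}

```text
t: 2.6
tool_pos: [0.4644, -0.0125, 0.1982]
tool_rot: [2.104, 2.332, -0.0]
contact_force: [-0.2, 0.4, 0.1]
opening: 0.0701
grip_force: 0.0
```

Run:
```python
from h import *; from station import ctrl
o=ctrl.get_obs(); print(o['t']); go(o,[0.465,-0.011],0.2,5.9)
im=ctrl.get_image("wrist"); np.savez("pics/w1.npz",**im); cv2.imwrite("pics/w1.png",im["frame"][:,:,::-1]); print(im["cam_to_world"].round(3))
```

```text
2.6
psi now 5.9 turn -0.0 shift cm [ 0.14  0.08 -0.18] q1,q6 [-0.18710755 -0.28984849]
[[ 0.995  0.098  0.031  0.458]
 [ 0.103 -0.95  -0.296  0.063]
 [ 0.001  0.297 -0.955  0.374]
 [ 0.     0.     0.     1.   ]]
```

View pics/w1.png

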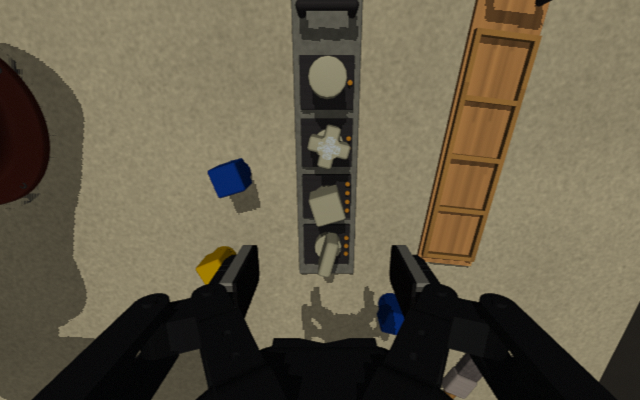

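The wrist view shows the whole row: round (328,77), cross (329,147), square (326,205), bar (328,256). The pins to the right of the knobs match the shapes, and the tray is at upper right, running from (435,245) to (510,45). I'll measure both from this view.

Run:
```python
from h import *
im=dict(np.load("pics/w1.npz")); w=cloud(im); hsv=cv2.cvtColor(im["frame"],cv2.COLOR_RGB2HSV); z=w[...,2]
roi=np.zeros((400,640),bool); roi[20:290,290:365]=1
for m,a,c in blobs(roi&(z>0.057)&(z<0.07),100): print("knob",a,c.round(),np.nanmedian(z[m]).round(4),*rect(im,m,0.064))
tm=(hsv[...,1]>85)&(hsv[...,0]<22)&(hsv[...,2]>60); tm[:,:400]=0; tm[270:]=0
# pocket floors in both views: depth between walls
for n,im2 in (("wrist",im),("top",dict(np.load("pics/top0.npz")))):
    w2=cloud(im2); h2=cv2.cvtColor(im2["frame"],cv2.COLOR_RGB2HSV); t=(h2[...,1]>85)&(h2[...,0]<22)
    if n=="wrist": t[:,:400]=0;t[270:]=0
    else: t[150:]=0;t[:,:150]=0;t[:,420:]=0
    fl=t&(w2[...,2]<0.012)&(w2[...,2]>0.004)
    fl=cv2.erode(fl.astype(np.uint8),np.ones((3,3)))
    for m,a,c in blobs(fl,200): print(n,a,c.round(),np.nanmedian(w2[m][:,2]).round(4),*rect(im2,m,0.008))
```

```text
knob 1285 [327.  76.] 0.064 [457.9  96.4] [38.4 38.1] 5.9 [457.7  96.8]
knob 1020 [328. 147.] 0.064 [466.7  26.6] [40.4 40.2] 35.8 [466.4  26.7]
knob 923 [326. 208.] 0.0641 [471.9 -43.3] [35.5 37. ] 22.8 [471.8 -43. ]
knob 462 [327. 258.] 0.0637 [ 480.3 -107.9] [49.8 16.1] 81.4 [ 480.2 -107.5]
wrist 2130 [506.  18.] 0.0082 [653.8 162.6] [79.  83.5] 0.1 [651.9 184.4]
wrist 2736 [498.  68.] 0.0083 [657.9 132.2] [62.  58.2] 89.7 [657.9 133. ]
wrist 311 [446. 137.] 0.0083 [615.5  41.3] [154.3   4. ] 89.4 [615.4  46.5]
wrist 2262 [481. 129.] 0.0083 [657.4  61.2] [62.1 58. ] 89.7 [657.   61.9]
wrist 1826 [467. 183.] 0.0084 [656.7  -9.9] [61.3 57.5] 89.6 [656.1  -8.7]
wrist 1547 [454. 233.] 0.0084 [656.1 -81.3] [60.3 57.3] 89.6 [656.  -80.1]
top 749 [200.  83.] 0.0077 [652.3 193.1] [50.3 76.3] 89.5 [649.2 189.8]
top 1034 [234.  85.] 0.0078 [655.  132.4] [59.8 56.6] 89.6 [654.7 131.9]
top 1103 [276.  92.] 0.0078 [654.5  61.8] [60.1 56.7] 89.5 [653.7  61.2]
top 1057 [318.  99.] 0.0078 [654.1  -8.8] [60.5 57.1] 89.5 [653.4  -9.8]
top 1093 [359. 106.] 0.0079 [653.4 -79.2] [60.4 57. ] 89.5 [652.7 -79.3]
```

Request:
{"api": "send_rows", "payload": {
  "rows": [
    [7,[5.5,0.2,0],0],
    [7,[5.5,0.2,0],0],
    [7,[0,0,5],0],
    [7,[0,0,5],0],
    [7,[0,0,4.5],0],
    [7,[0,0,2.4],0],
    [7,[0,0,0],0],
    [2,[0,0,0],0],
    [2,[0,0,0],0],
    [2,[0,0,0],0]
  ]
}}

```text
t: 3.9
tool_pos: [0.4567, 0.0954, 0.0319]
tool_rot: [-2.104, -2.332, 0.003]
contact_force: [-6.9, -0.6, 12.0]
opening: 0.0199
grip_force: 5.2
```

Request:
{"api": "send_rows", "payload": {
  "rows": [
    [2,[0,0,0],0],
    [2,[0,0,0],0],
    [2,[0,0,-3],0],
    [2,[0,0,-3],0],
    [2,[0,0,-4],0]
  ]
}}

```text
t: 4.53
tool_pos: [0.4564, 0.0955, 0.1306]
tool_rot: [-2.104, -2.332, 0.0]
contact_force: [-0.1, -0.3, -0.2]
opening: 0.0195
grip_force: 0.0
```

Run:
```python
from h import *; from station import ctrl
o=ctrl.get_obs(); print(o['t'],o['opening'],o['grip_force'],o['tool_pos']); go(o,[0.654,-0.080],o['tool_pos'][2],5.9)
```

```text
4.525 0.019488677538288382 0.0 [0.45640233 0.0955415  0.13057584]
psi now 5.9 turn -0.0 shift cm [-1.949e+01  1.785e+01 -1.000e-02] q1,q6 [ 0.04653924 -0.0560422 ]
```

The fingers shut to 2 cm without holding the knob, so I'll look before going on.

Run:
```python
from h import *; from station import ctrl
a=ctrl.get_image("wrist"); b=ctrl.get_image("top"); c=ctrl.get_image("scene"); np.savez("pics/w2.npz",**a); np.savez("pics/t2.npz",**b)
s=np.vstack([np.hstack([a["frame"][:,160:560],b["frame"][30:,100:500][:400] if 0 else cv2.resize(b["frame"][140:260,150:270],(400,400))]),np.zeros((1,800,3),np.uint8)])
s=np.vstack([s,cv2.resize(c["frame"][130:250,230:470],(400,198)).repeat(1,0).__class__((198,400,3),np.uint8,cv2.resize(c["frame"][130:250,230:470],(400,198)).tobytes()) if 0 else np.hstack([cv2.resize(c["frame"][130:250,230:470],(400,198)),np.zeros((198,400,3),np.uint8)])])
cv2.imwrite("pics/m2.png",s[:,:,::-1]); print(s.shape, ctrl.grip_point_offset)
```

```text
(599, 800, 3) 0.0187
```

View pics/m2.png

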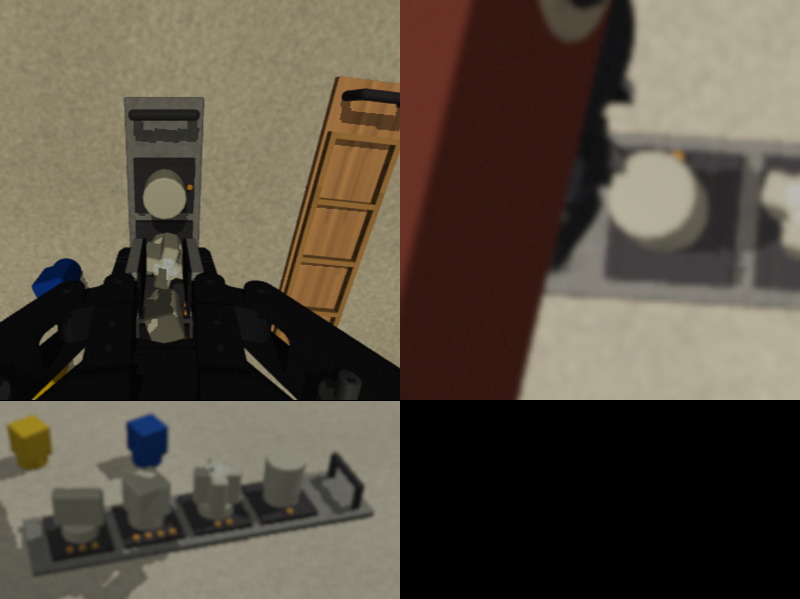

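Run:
```python
from h import *
for n,r in (("w2",(130,260,290,400)),("t2",(160,240,200,260))):
    im=dict(np.load(f"pics/{n}.npz")); z=cloud(im)[...,2]; roi=np.zeros((400,640),bool); roi[r[0]:r[1],r[2]:r[3]]=1
    for m,a,c in blobs(roi&(z>0.057)&(z<0.071),60): print(n,a,c.round(),np.nanmedian(z[m]).round(4),*rect(im,m,0.064))
```

```text
w2 1475 [324. 197.] 0.0641 [457.5  98.1] [38.5 39.1] 5.9 [457.5  98.5]
w2 309 [326. 253.] 0.0632 [461.4  44.7] [30.5 15.8] 5.9 [465.   43.1]
t2 547 [226. 199.] 0.0633 [455.1  95.8] [37.3 39.6] 9.4 [454.7  95.5]
```

Run:
```python
from h import *
for n,t in (("w1",(.4644,-.0125,.1982)),("w2",(.4564,.0955,.1306))):
    im=dict(np.load(f"pics/{n}.npz")); w=cloud(im); v=im["frame"].max(2)
    m=(np.abs(w[...,2]-t[2])<0.06)&(w[...,2]>0.08); m[:,:150]=0;m[:,520:]=0
    p=(w-np.array(t))[m]; R=np.array([[-.103,.995],[.995,.103]]); q=np.c_[p[:,:2]@R.T,p[:,2]]*1000
    for s in (-1,1):
        k=q[(q[:,1]*s>0)&(np.abs(q[:,1])<60)]; 
        for a in range(-15,45,6):
            b=k[(k[:,2]>a)&(k[:,2]<=a+6)]
            if len(b)>5: print(n,s,"z",a,len(b),"x",np.percentile(b[:,0],[2,98]).round(0),"y",np.percentile(b[:,1],[2,98]).round(0))
```

```text
w1 -1 z 39 73 x [-9. 11.] y [-38. -33.]
w1 1 z 39 73 x [-10.  11.] y [36. 40.]
w2 -1 z 33 40 x [-2. 12.] y [-15.  -9.]
w2 -1 z 39 136 x [-9. 12.] y [-21.  -9.]
w2 1 z 33 40 x [-1. 11.] y [11. 18.]
w2 1 z 39 140 x [-9. 12.] y [11. 24.]
```

Run:
```python
from h import *; from station import ctrl
o=ctrl.get_obs(); im=ctrl.get_image("scene"); np.savez("pics/s3.npz",**im); w=cloud(im); t=o["tool_pos"]
M=np.linalg.inv(im["cam_to_world"]); 
for dz in (0,.034):
    p=M@np.r_[t+[0,0,dz],1]; print("TCP+",dz,"projects",(p[0]/p[2]*im["fx"]+im["cx"]).round(),(p[1]/p[2]*im["fy"]+im["cy"]).round())
m=(np.hypot(w[...,0]-t[0],w[...,1]-t[1])<0.05)&(w[...,2]>0.085); print("lowest gripper z",np.nanpercentile(w[m][:,2],[0,1,5,20]).round(4),"TCP",t)
a=cv2.resize(im["frame"][20:220,270:510],(720,600)); cv2.imwrite("pics/s3.png",a[:,:,::-1])
```

```text
TCP+ 0 projects 406.0 129.0
TCP+ 0.034 projects 409.0 109.0
lowest gripper z [0.1673 0.1719 0.1845 0.2217] TCP [0.45924352 0.09570193 0.13332767]
```

View pics/s3.png

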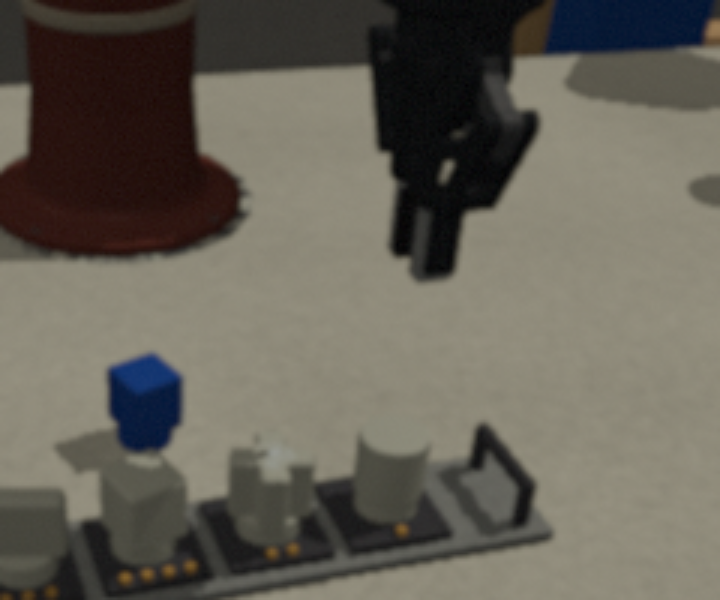

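Two cameras and the 12 N upward contact agree: the fingertips sit about 34 mm higher than the reported TCP, so the fingers closed on top of the round knob and did not move it. I'll go 34 mm deeper from here on.

Request:
{"api": "send_rows", "payload": {
  "rows": [
    [7,[0,0,0],0],
    [7,[0,0,0],0],
    [7,[0,0,0],0],
    [7,[0.1,0,5],0],
    [7,[0,0,4],0],
    [7,[0,0,3],0],
    [7,[0,0,1.4],0],
    [7,[0,0,0],0],
    [3,[0,0,0],0],
    [3,[0,0,0],0]
  ]
}}

```text
t: 5.98
tool_pos: [0.4584, 0.0966, -0.0026]
tool_rot: [2.103, 2.331, 0.004]
contact_force: [0.1, -0.3, -1.9]
opening: 0.0389
grip_force: 40.2
```

Request:
{"api": "send_rows", "payload": {
  "rows": [
    [3,[0,0,0],0],
    [3,[0,0,0],0],
    [3,[0,0,-2],0],
    [3,[0,0,-4],0],
    [3,[0,0,-4],0]
  ]
}}

```text
t: 6.6
tool_pos: [0.456, 0.0965, 0.0961]
tool_rot: [-2.104, -2.332, 0.001]
contact_force: [0.8, 0.8, -1.0]
opening: 0.0388
grip_force: 40.4
```

Run:
```python
from h import *; from station import ctrl
o=ctrl.get_obs(); print(o['t'],o['opening'],o['grip_force'],o['tool_pos']); go(o,[0.654,-0.080],o['tool_pos'][2],5.9)
```

```text
6.6 0.03883587431435113 40.416324734687805 [0.45595684 0.09652058 0.09605286]
psi now 5.9 turn -0.0 shift cm [-19.59  17.88  -0.02] q1,q6 [ 0.04870829 -0.05382314]
```

Request:
{"api": "send_rows", "payload": {
  "rows": [
    [3,[-3.92,3.58,0],0],
    [3,[-3.92,3.58,0],0],
    [3,[-3.92,3.58,0],0],
    [3,[-3.92,3.58,0],0],
    [3,[-3.92,3.58,0],0],
    [3,[0,0,0],0],
    [3,[0,0,4],0],
    [3,[0,0,4],0],
    [3,[0,0,2],0],
    [3,[0,0,0.4],0]
  ]
}}

```text
t: 7.85
tool_pos: [0.6542, -0.0795, -0.009]
tool_rot: [-2.103, -2.332, 0.001]
contact_force: [-0.3, 0.0, -0.0]
opening: 0.0389
grip_force: 41.1
```

Request:
{"api": "send_rows", "payload": {
  "rows": [
    [3,[0,0,0],0],
    [3,[0,0,0.1],0],
    [7,[0,0,0],0],
    [7,[0,0,0],0],
    [7,[0,0,0],0],
    [7,[0,0,-3],0],
    [7,[0,0,-5],0],
    [7,[0,0,-5],0],
    [7,[0,0,0],0]
  ]
}}

```text
t: 8.98
tool_pos: [0.6587, -0.081, 0.1274]
tool_rot: [2.098, 2.325, 0.009]
contact_force: [-0.6, 0.3, 0.8]
opening: 0.0699
grip_force: 0.0
```

Run:
```python
from h import *; from station import ctrl
o=ctrl.get_obs(); print(o['t'],o['tool_pos']); go(o,[0.466,0.0265],o['tool_pos'][2],-9)
im=ctrl.get_image("top"); np.savez("pics/t4.npz",**im); z=cloud(im)[...,2]; roi=np.zeros((400,640),bool); roi[50:140,180:400]=1
for m,a,c in blobs(roi&(z>0.05)&(z<0.066),60): print(a,c.round(),np.nanmedian(z[m]).round(4),*rect(im,m,0.058))
im=ctrl.get_image("wrist"); cv2.imwrite("pics/w4.png",im["frame"][:,:,::-1])
```

```text
8.975 [ 0.65871573 -0.0809899   0.12743799]
psi now 5.9 turn 14.9 shift cm [  7.6  -20.71  -0.24] q1,q6 [-0.23438272 -0.33697837]
```

View pics/w4.png

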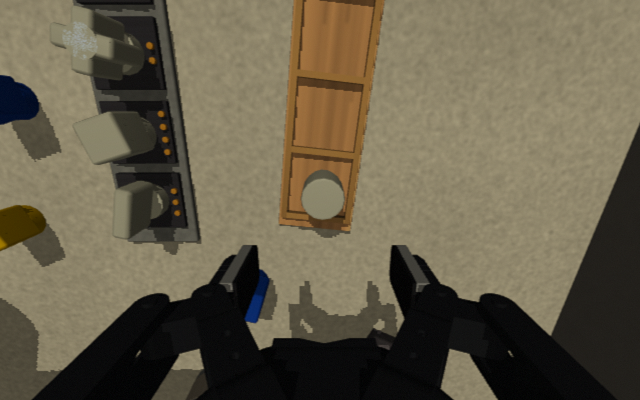

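The round knob stands upright in the far pocket, at (322,195). The cross knob is next.

Request:
{"api": "send_rows", "payload": {
  "rows": [
    [7,[0,0,0],7.5],
    [7,[0,0,0],7.4],
    [7,[1.9,-5.1,0],0],
    [7,[1.9,-5.1,0],0],
    [7,[1.9,-5.1,0],0],
    [7,[1.9,-5.1,0],0],
    [7,[0,0,0],0],
    [7,[0,0,0],0]
  ]
}}

```text
t: 10.07
tool_pos: [0.4647, 0.027, 0.1193]
tool_rot: [-2.388, -2.039, 0.002]
contact_force: [0.4, 0.7, 0.1]
opening: 0.0702
grip_force: 0.0
```

Run:
```python
from h import *; from station import ctrl
for i in range(3):
    im=ctrl.get_image("wrist"); o=ctrl.get_obs(); go(o,[0.466,0.0265],-0.003,-9)
z=cloud(im)[...,2]; roi=np.zeros((400,640),bool); roi[20:300,250:400]=1
for m,a,c in blobs(roi&(z>0.057)&(z<0.071),100): print(a,c.round(),np.nanmedian(z[m]).round(4),*rect(im,m,0.064))
```

```text
psi now -9.0 turn -0.0 shift cm [-1.000e-02  7.000e-02  1.228e+01] q1,q6 [-0.10242261  0.05539839]
psi now -9.1 turn -0.1 shift cm [-0.    0.03 12.31] q1,q6 [-0.10269782  0.05540073]
psi now -9.1 turn -0.1 shift cm [0.000e+00 1.000e-02 1.233e+01] q1,q6 [-0.10284299  0.05544328]
1568 [323. 202.] 0.064 [467.   27.5] [40.9 40.9] 36.9 [466.9  28. ]
1383 [341. 272.] 0.0641 [472.3 -42. ] [36.4 38.3] 22.8 [472.4 -41.7]
```

Request:
{"api": "send_rows", "payload": {
  "rows": [
    [7,[0.1,0.1,5],0],
    [7,[0,0,4],0],
    [7,[0,0,2.5],0],
    [7,[0,0,0.8],0],
    [7,[0,0,0],0],
    [3,[0,0,0],0],
    [3,[0,0,0],0],
    [3,[0,0,0],0],
    [3,[0,0,0],0]
  ]
}}

```text
t: 11.35
tool_pos: [0.468, 0.0276, -0.0008]
tool_rot: [2.387, 2.038, 0.003]
contact_force: [0.6, -0.1, 6.3]
opening: 0.0455
grip_force: 41.9
```

Request:
{"api": "send_rows", "payload": {
  "rows": [
    [3,[0,0,-2],0],
    [3,[0,0,-4],0],
    [3,[0,0,-4],0],
    [3,[0,0,0],0]
  ]
}}

```text
t: 11.85
tool_pos: [0.4691, 0.0276, 0.1015]
tool_rot: [2.385, 2.036, 0.008]
contact_force: [0.3, 0.4, -0.6]
opening: 0.0454
grip_force: 41.3
```

Run:
```python
from h import *; from station import ctrl
o=ctrl.get_obs(); print(o['t'],o['opening'],o['grip_force'],o['tool_pos']); go(o,[0.654,-0.0095],o['tool_pos'][2],-9)
```

```text
11.85 0.045439012815286686 41.281684041023254 [0.46910862 0.02760205 0.10145076]
psi now -9.0 turn -0.0 shift cm [-0.77 18.84  0.14] q1,q6 [-0.09981834  0.05754704]
```

Request:
{"api": "send_rows", "payload": {
  "rows": [
    [3,[-0.2,4.7,0],0],
    [3,[-0.2,4.7,0],0],
    [3,[-0.2,4.7,0],0],
    [3,[-0.2,4.7,0],0],
    [3,[0,0,0],0],
    [3,[0,0,4],0],
    [3,[0,0,4],0],
    [3,[0,0,2],0],
    [3,[0,0,0.4],0],
    [3,[0,0,0.1],0]
  ]
}}

```text
t: 13.1
tool_pos: [0.651, -0.0095, -0.007]
tool_rot: [2.389, 2.04, 0.001]
contact_force: [-0.0, 0.3, -0.4]
opening: 0.0455
grip_force: 42.6
```

Request:
{"api": "send_rows", "payload": {
  "rows": [
    [3,[0,0,0],0],
    [7,[0,0,0],0],
    [7,[0,0,0],0],
    [7,[0,0,0],0],
    [7,[0,0,-3],0],
    [7,[0,0,-5],0],
    [7,[0,0,-5],0],
    [7,[0,0,0],0],
    [7,[0,0,0],0]
  ]
}}

```text
t: 14.22
tool_pos: [0.6505, -0.0096, 0.1222]
tool_rot: [-2.389, -2.04, 0.0]
contact_force: [-0.2, -0.2, 0.3]
opening: 0.0701
grip_force: 0.0
```

Run:
```python
from h import *; from station import ctrl
im=ctrl.get_image("wrist"); z=cloud(im)[...,2]; roi=np.zeros((400,640),bool); roi[20:340,240:400]=1
for m,a,c in blobs(roi&(z>0.045)&(z<0.066),100): print(a,c.round(),np.nanmedian(z[m]).round(4),*rect(im,m,0.058))
o=ctrl.get_obs(); print(o['t'],o['tool_pos']); go(o,[0.4715,-0.0425],o['tool_pos'][2],22.5)
```

```text
1562 [324. 201.] 0.0579 [652.6  -9.8] [41.5 41.8] 35.6 [652.6  -9.2]
1359 [340. 265.] 0.058 [657.2 -76.1] [44.2 38.4] 81.0 [657.2 -75.5]
14.275 [ 0.64976009 -0.00944969  0.12078883]
psi now -9.0 turn -31.5 shift cm [  3.77 -17.73   0.05] q1,q6 [-0.12898979  0.02851594]
```

Request:
{"api": "send_rows", "payload": {
  "rows": [
    [7,[0,0,0],-10.5],
    [7,[0,0,0],-10.5],
    [7,[0,0,0],-10.5],
    [7,[0.95,-4.4,0],0],
    [7,[0.95,-4.4,0],0],
    [7,[0.95,-4.4,0],0],
    [7,[0.95,-4.4,0],0],
    [7,[0,0,0],0],
    [7,[0,0,4],0],
    [7,[0,0,1],0]
  ]
}}

```text
t: 15.52
tool_pos: [0.4716, -0.0411, 0.069]
tool_rot: [-1.742, -2.607, 0.003]
contact_force: [-0.2, -0.5, 0.1]
opening: 0.0701
grip_force: 0.0
```

Request:
{"api": "send_rows", "payload": {
  "rows": [
    [7,[0,0,3],0],
    [7,[0,0,3],0],
    [7,[0,0,1.3],0],
    [7,[0,0,0],0],
    [2,[0,0,0],0],
    [2,[0,0,0],0],
    [2,[0,0,0],0],
    [2,[0,0,0],0]
  ]
}}

```text
t: 16.52
tool_pos: [0.475, -0.0421, 0.001]
tool_rot: [1.744, 2.61, 0.002]
contact_force: [-0.4, 0.2, 6.1]
opening: 0.0358
grip_force: 41.3
```

Request:
{"api": "send_rows", "payload": {
  "rows": [
    [2,[0,0,-2],0],
    [2,[0,0,-4],0],
    [2,[0,0,-4],0],
    [2,[0,0,0],0]
  ]
}}

```text
t: 17.02
tool_pos: [0.4763, -0.0424, 0.1034]
tool_rot: [1.742, 2.606, 0.004]
contact_force: [-0.2, 0.4, -0.7]
opening: 0.0353
grip_force: 40.7
```

Run:
```python
from h import *; from station import ctrl
o=ctrl.get_obs(); print(o['t'],o['opening'],o['grip_force'],o['tool_pos']); go(o,[0.654,0.0615],o['tool_pos'][2],22.5)
```

```text
17.025 0.035324460169626634 40.69274425506592 [ 0.4762822  -0.04237044  0.1033736 ]
psi now 22.5 turn -0.0 shift cm [ 2.8  20.39  0.11] q1,q6 [-0.24456102 -0.63687826]
```

Request:
{"api": "send_rows", "payload": {
  "rows": [
    [2,[0.7,5.1,0],0],
    [2,[0.7,5.1,0],0],
    [2,[0.7,5.1,0],0],
    [2,[0.7,5.1,0],0],
    [2,[0,0,0],0],
    [2,[0,0,4],0],
    [2,[0,0,4],0],
    [2,[0,0,2],0],
    [2,[0,0,0.4],0],
    [2,[0,0,0.1],0]
  ]
}}

```text
t: 18.27
tool_pos: [0.6516, 0.0619, -0.0052]
tool_rot: [1.746, 2.611, 0.001]
contact_force: [0.4, -0.1, 0.0]
opening: 0.0355
grip_force: 41.7
```

Request:
{"api": "send_rows", "payload": {
  "rows": [
    [2,[0,0,0],0],
    [7,[0,0,0],0],
    [7,[0,0,0],0],
    [7,[0,0,0],0],
    [7,[0,0,-3],0],
    [7,[0,0,-5],0],
    [7,[0,0,-5],0],
    [7,[0,0,0],0],
    [7,[0,0,0],0]
  ]
}}

```text
t: 19.4
tool_pos: [0.6512, 0.0621, 0.1242]
tool_rot: [-1.746, -2.612, 0.0]
contact_force: [0.5, 0.2, -0.5]
opening: 0.0702
grip_force: 0.0
```

Run:
```python
from h import *; from station import ctrl
im=ctrl.get_image("wrist"); z=cloud(im)[...,2]; roi=np.zeros((400,640),bool); roi[20:340,220:420]=1
for m,a,c in blobs(roi&(z>0.045)&(z<0.066),100): print(a,c.round(),np.nanmedian(z[m]).round(4),*rect(im,m,0.058))
o=ctrl.get_obs(); print(o['t'],o['tool_pos']); go(o,[0.479,-0.108],o['tool_pos'][2],-9)
```

```text
1580 [324. 199.] 0.058 [653.   63.2] [35.3 37.4] 22.5 [653.   63.1]
1393 [295. 264.] 0.0579 [651.2  -8.1] [41.7 45. ] 35.4 [651.4  -7.6]
1200 [276. 318.] 0.058 [656.1 -74.1] [38.8 47.7] 18.5 [656.1 -74.1]
19.45 [0.65042535 0.06213364 0.12284545]
psi now 22.5 turn 31.5 shift cm [-19.49 -14.27   0.04] q1,q6 [-0.0185556 -0.410858 ]
```

Request:
{"api": "send_rows", "payload": {
  "rows": [
    [7,[0,0,0],10.5],
    [7,[0,0,0],10.5],
    [7,[0,0,0],10.5],
    [7,[-3.9,-2.85,0],0],
    [7,[-3.9,-2.85,0],0],
    [7,[-3.9,-2.85,0],0],
    [7,[-3.9,-2.85,0],0],
    [7,[-3.9,-2.85,0],0],
    [7,[0,0,0],0],
    [7,[0,0,5],0]
  ]
}}

```text
t: 20.7
tool_pos: [0.4835, -0.1094, 0.0772]
tool_rot: [2.385, 2.034, 0.007]
contact_force: [1.2, -0.5, -0.5]
opening: 0.0701
grip_force: 0.0
```

Request:
{"api": "send_rows", "payload": {
  "rows": [
    [7,[0,0,3],0],
    [7,[0,0,3],0],
    [7,[0,0,1.4],0],
    [7,[0,0,0],0],
    [0.5,[0,0,0],0],
    [0.5,[0,0,0],0],
    [0.5,[0,0,0],0],
    [0.5,[0,0,0],0],
    [0.5,[0,0,0],0]
  ]
}}

```text
t: 21.82
tool_pos: [0.4811, -0.1085, 0.0016]
tool_rot: [2.388, 2.039, 0.001]
contact_force: [-1.3, 0.3, 6.2]
opening: 0.0154
grip_force: 40.2
```

Request:
{"api": "send_rows", "payload": {
  "rows": [
    [0.5,[0,0,-2],0],
    [0.5,[0,0,-4],0],
    [0.5,[0,0,-4],0],
    [0.5,[0,0,0],0]
  ]
}}

```text
t: 22.32
tool_pos: [0.4826, -0.1091, 0.1042]
tool_rot: [2.385, 2.036, 0.005]
contact_force: [0.2, -0.0, -0.6]
opening: 0.0155
grip_force: 39.3
```

Run:
```python
from h import *; from station import ctrl
o=ctrl.get_obs(); print(o['t'],o['opening'],o['grip_force'],o['tool_pos']); go(o,[0.654,0.132],o['tool_pos'][2],-9)
```

```text
22.325 0.015463885804502338 39.326502084732056 [ 0.48255478 -0.10908329  0.10415048]
psi now -9.0 turn -0.0 shift cm [26.49 13.16  0.05] q1,q6 [-0.37285974 -0.21535549]
```

Request:
{"api": "send_rows", "payload": {
  "rows": [
    [0.5,[5.3,2.65,0],0],
    [0.5,[5.3,2.65,0],0],
    [0.5,[5.3,2.65,0],0],
    [0.5,[5.3,2.65,0],0],
    [0.5,[5.3,2.65,0],0],
    [0.5,[0,0,0],0],
    [0.5,[0,0,4],0],
    [0.5,[0,0,4],0],
    [0.5,[0,0,2],0],
    [0.5,[0,0,0.4],0]
  ]
}}

```text
t: 23.58
tool_pos: [0.6516, 0.1321, -0.0048]
tool_rot: [-2.389, -2.038, 0.003]
contact_force: [0.2, -0.5, -0.3]
opening: 0.0158
grip_force: 40.3
```

Request:
{"api": "send_rows", "payload": {
  "rows": [
    [0.5,[0,0,0.1],0],
    [0.5,[0,0,0],0],
    [6,[0,0,0],0],
    [6,[0,0,0],0],
    [6,[0,0,0],0],
    [6,[0,0,-3],0],
    [6,[0,0,-5],0],
    [6,[0,0,-5],0],
    [6,[-6,-6,0],0],
    [6,[0,-6,0],0]
  ]
}}

```text
t: 24.82
tool_pos: [0.5429, 0.1038, 0.127]
tool_rot: [2.391, 2.035, 0.003]
contact_force: [-0.1, 0.6, 0.7]
opening: 0.0598
grip_force: 0.0
```

Run:
```python
from h import *; from station import ctrl
im=ctrl.get_image("wrist"); z=cloud(im)[...,2]; roi=np.zeros((400,640),bool); roi[:340,150:]=1
for m,a,c in blobs(roi&(z>0.045)&(z<0.066),100): print(a,c.round(),np.nanmedian(z[m]).round(4),*rect(im,m,0.058))
s=ctrl.get_image("scene"); cv2.imwrite("pics/end.png",np.hstack([s["frame"][120:330,230:560],cv2.resize(im["frame"],(336,210))])[:,:,::-1])
print(ctrl.get_obs()['t'])
```

```text
1208 [441. 149.] 0.0576 [650.5 131.4] [46.9 19.7] 81.0 [650.9 132.2]
1595 [444. 222.] 0.058 [651.1  64.4] [36.6 41.5] 22.5 [651.2  64.6]
787 [449. 281.] 0.0576 [ 6.536e+02 -1.000e-01] [26.9 43.3] 38.8 [6.542e+02 3.000e-01]
24.925
```

View pics/end.png

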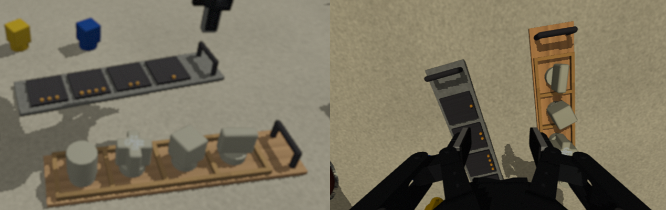

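All four knobs stand upright in the tray (scene, left half): bar (240,145) beside the handle, then square (187,148), cross (133,155) and round (82,165) at the far end. Their tops are at about 58 mm, which fits 8 mm of floor plus the 50 mm height. The gripper is clear, so I'm handing in.

```bash
python3 -c "
from station import ctrl
print(ctrl.finish_job())"
```

```text
the job is handed in; nothing more can be done
None
```

The job is handed in at about 25 s: all four knobs stand upright in the tray in reverse order (bar beside the handle, then square, cross and round at the far end); the first grasp closed on top of the round knob because the fingertips sit 34 mm above the reported TCP, but the knob did not move.

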